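# Close the tea caddy and weigh it

### The arm

A 7-joint arm with a two-finger parallel gripper is mounted at the origin on the work surface. World frame = base frame: x ahead of the robot, y to its left, z up, the work surface at z = 0. Lengths are in m, angles in rad, forces in N, time in s.
With the tool pointing down it reaches from about 0.425 to 0.925 m from the base axis. Payload 6.8 kg.
Tool frame: the origin (TCP) lies midway between the tips of the shut fingers; the grasp point (between the pads) lies 19 mm behind it (r.grip_depth is the distance from the TCP to the grasp point, in m); z points along the fingers, y is the line along which they close (so a half turn about z gives the same grasp; the last joint's range is limited). The gripper opens to 85 mm and grips with 20 to 120 N. Pads are 22 mm wide; open, the fingers measure 114 mm over their backs; the gripper's body (76 mm by 85 mm) begins 54 mm behind the grasp point. The pads swing forward as they close: fully open they stand 13 mm farther back than shut.
Start: joints at [-1.455, 0.477, 0.022, 1.555, -0.011, 1.109, -0.083], TCP at [0.15, 0.658, 0.198] pointing down, gripper open.
Joint ranges: [-2.96, 2.96], [-0.34, 2.1], [-1.41, 1.46], [0.24, 2.44], [-1.37, 4.51], [0.17, 1.92], [-2.96, 2.96]. Speed limits (rad/s): [2.39, 2.39, 3.14, 3.14, 3.14, 3.14, 3.14].

### API

Orientations are given as a rotation vector (axis times angle).
In Python, from bench import telemetry, grab_frame, calibration, order, silhouettes, r gives the robot as it stands.
- The arm moves only by the tool apply_moves, never from a script. Its argument "moves" is a list of rows, each a list of 7 numbers: the turn, a rotation vector about the tool's x, y, z scaled (see below), then the shift along the tool's x, y, z scaled (see below), then the opening, from -1 (shut) to 1 (fully open). A call has exactly 8 rows; each row shifts and turns the commanded pose from where the row before left it, along the tool's axes as they then stand; what a row does not reach is not made up. The controller multiplies each number of a shift by 1000 mm and each number of a turn by 6 degrees. A row lasts 1/12 s, in which the tool goes at most 41.7 mm and 7.16 degrees, less where a joint would pass 70% of its speed; a pose out of reach is approached as far as the arm can. A call with a number of a shift or a turn outside -1 to 1 is refused whole. A call with a gripper value outside its range is refused whole. The fingers move at their own pace and stop on an object; "grip_force" is the grip in N (left out, the last holds). Time passes only in rows, so rows that do not move let the fingers close, or fill a call up. It gives the time, the measured TCP pose, the force, the opening and the grip force at its end, in the units of the state.
- telemetry.get_obs(): the state, without advancing time (a new reading comes with each control period).
- grab_frame(name): name is "scene" or "top"; returns the picture (384x512x3 uint8, blue, green, red); there is no depth.
- calibration(name): a dict with "fx", "fy", "cx", "cy" (pixels), "world_from_camera" (4x4, takes a point from camera to world coordinates). Camera axes: x right, y down, z forward; pixel columns grow to the right and rows downward; lengths in m; the calibration is good to about 2 mm. A picture is of the moment at which its call begins. calibration takes no time and is no camera call.
- order.hand_in(): hands the job in; it is judged then, once.
Trained networks look in the newest picture that a camera, given by its name, has taken for a name from the list of things; names that differ only in an ending like _2 or _b are one class to them, and where a whole thing is asked for, a point or a joint stands for the part that bears it (a point fixed in the world has none). Each returns a list of dicts, best first, with "p" (0 to 1); they miss things now and then, are a little off and sometimes report something else, mostly with a low value. They report only what shows in the picture. A call takes as long as a camera call. They do not tell look-alikes from the thing itself.
- silhouettes(thing, camera): "mask" (384x512 bool, what is visible of it) and "extent" ([centre column, centre row, width, height] in pixels, round what is visible of it).
The state is a dict: "clock": time; "joints": joint angles; "qvel": joint speeds; "tau": joint torques, N m; "tcp_pos": TCP position; "orientation": TCP orientation; "contact_force": force on the tool from outside, world axes, zero at the start; "moment": the same for the moment, N m; "grip_width": finger opening in m; "gripper_force": force on a finger pad.
Only numpy, scipy, OpenCV 4.12 (cv2) and the standard library are available. Lean on these libraries where they do the work, as an engineer would, in place of code of your own. Each camera call takes 0.05 s, during which the arm holds its last target. There are 200 camera calls.

### The job

Put the outer lid back on the open tea caddy where it stands on the desk, and press it straight down past the seal until it is fully home, its skirt closed level onto the shoulder all round. Then set the closed caddy down gently in the middle of the scale's pan, upright, to be weighed, and let go. Do not push the pan down to its stop, and leave the other things on the desk where they are.

Things in the scene. Friction and masses are not known exactly. Their poses are not given: they have to be found in the camera images.
- caddy: The open tea caddy, plain pewter, standing upright: a cylinder 58 mm in diameter, 60 mm high to its flat shoulder, from which a neck 48 mm in diameter rises 16.5 mm (top 4.5 mm tapering to 41 mm), closed by an inner lid that stays in. 0.25 to 0.4 kg, closed 92 mm high. Origin: centre of the underside, z up along its axis; yaw is of no account.
- caddy_shoulder (a point): Centre of the caddy at the height of its shoulder (60 mm above the base), where the skirt of the seated lid comes to rest; axes as the caddy. A black rubber seal ring, 53.6 mm in diameter, runs round the neck 6 mm above the shoulder.
- caddy_lid: The caddy's outer lid, plain pewter, 60 g, lying right way up on the desk: a cap 55 mm in diameter, open below, bore 50.4 mm wide and 18 mm deep, top face 20 mm above its lower edge, with a knob 20 mm in diameter standing 12 mm above that. Origin: centre of the skirt's lower edge, z up. Seated, it is held only by the seal's friction (some 4 N), so carry the caddy by its body.
- lid_knob (a point): Centre of the top of the lid's knob, 32 mm above the lid's lower edge; axes as the lid. Set loosely on the neck the lid stops on the seal, about 9 mm proud of the shoulder; some 7 to 14 N straight down on the middle of the knob (more if it sits askew) pushes it past the seal, home on the shoulder (gap 0). It does not spring back.
- scale: A mechanical 1 kg spring scale, fixed to the desk: cream housing, foot 116 x 116 mm, tapering to 84 mm square at 84 mm height, with a round dial on the side that faces the scale's own -x. Origin: centre of its underside, z up. On top it carries a round steel pan 128 mm in diameter.
- pan_top (a point): Centre of the flat top face of the scale's pan (flat part 114 mm in diameter, rim 3.5 mm higher), 102.5 mm above the desk when empty; moves down with the pan.
- pan (a joint): How far the sprung pan is pressed down, m: 0 empty, 1.2 N for each mm (a 0.3 kg load sinks it 2.5 mm), stop at 0.011.
- tall_tin: A bystander: closed pewter tin, taller than the caddy, 66 mm in diameter, 115 mm high with its knob; origin under its centre.
- seal_lion: A bystander: grey stone seal 32 x 32 mm with a carved beast on top, 63 mm high; origin under its centre.
- seal_plain: A bystander: tan stone seal, 24 x 24 x 56 mm, upright; origin under its centre.
- graver: A bystander: carving chisel lying along its x axis, 140 mm long, 16 mm thick; origin on the desk below its middle.
- cup: A bystander: white teacup standing on the desk, 60 mm across, 42 mm high; origin under its centre.
- paste_box: A bystander: closed round white porcelain box for seal paste, 60 mm in diameter, 33 mm high; origin under its centre.
Not all that is in view belongs to the job. What is shaped like the scale but green, orange or pink is not meant.

How it is judged:
On the way:
1. the lid is fully home on the caddy while the caddy stands on the desk (z of caddy_lid in the frame of caddy_shoulder below 0.0018 m and horizontal distance between caddy_lid and caddy_shoulder below 0.004 m and angle between the z axis of caddy_lid and the z axis of caddy, either way round below 0.05 rad and height (world z) of caddy below 0.006 m and angle between caddy's own z axis and vertical below 0.06 rad), for 0.2 s.
At the end, for the whole second after the job is handed in: The caddy stands upright (within 3 degrees) and at rest on the scale's pan, its axis within 12 mm of the pan's centre, the pan carrying its weight; its outer lid is still fully home: gap to the shoulder under 1.8 mm, within 4 mm of its axis and level within 3 degrees (horizontal distance between caddy and pan_top below 0.012 m and z of caddy in the frame of pan_top between -0.003 and 0.003 m and angle between caddy's own z axis and vertical below 0.05 rad and value of joint pan above 0.0012 m and z of caddy_lid in the frame of caddy_shoulder below 0.0018 m and horizontal distance between caddy_lid and caddy_shoulder below 0.004 m and angle between the z axis of caddy_lid and the z axis of caddy, either way round below 0.05 rad and linear speed of caddy below 0.01 m/s); the robot touches nothing.
It fails at once if the scale's pan is driven down to its stop (value of joint pan above 0.0105 m).
It fails at once if a bystander is moved by more than 25 mm or tipped (distance of any of tall_tin, seal_lion, seal_plain, graver, cup, paste_box from where it was at the start of the episode above 0.025 m or angle between any of tall_tin, seal_lion, seal_plain, graver, cup, paste_box's own z axis and vertical above 0.4 rad).
It also fails if it takes over 61 s, if anything falls off the work surface, if the arm or the gripper's body presses on something with over 40 N, if the wrist force passes 120 N, or if a joint passes its speed limit or range.

## Working session

There is one attempt and no reset: what is moved stays moved. The work goes in short steps, Python scripts to look and compute and a tool call to move; the robot and the scene stay as the last step left them, time stands still between calls to the robot, and variables do not carry over. Pictures are saved under pics/ and viewed, at most 10 in all, crops included, and the job is handed in when it is done.

Besides the shell and the picture viewer there is one more tool, called after "Request:" by a JSON object that holds its "op" and its "data". apply_moves: Moves the arm, as the interface text tells. Its arguments: {"type":"object","properties":{"moves":{"type":"array"},"grip_force":{"type":"number"}},"required":["moves"]}

```bash
mkdir -p pics
cat > h.py <<'E'
import numpy as np, cv2
from bench import telemetry, grab_frame, calibration, order, silhouettes, r
def ray(c,u,v):
    K=calibration(c);T=np.array(K["world_from_camera"])
    d=T[:3,:3]@np.array([(u-K["cx"])/K["fx"],(v-K["cy"])/K["fy"],1.]);return T[:3,3],d
def at(c,u,v,z):
    o,d=ray(c,u,v);return o+d*(z-o[2])/d[2]
def proj(c,p):
    K=calibration(c);T=np.linalg.inv(np.array(K["world_from_camera"]))
    q=T[:3,:3]@np.array(p)+T[:3,3];return np.array([K["fx"]*q[0]/q[2]+K["cx"],K["fy"]*q[1]/q[2]+K["cy"]])
E
python3 - <<'E'
from h import *
np.set_printoptions(precision=3,suppress=True)
for c in("scene","top"):
    cv2.imwrite(f"pics/{c}0.png",grab_frame(c)); K=calibration(c); print(c,K["fx"],K["cx"],K["cy"],np.array(K["world_from_camera"]))
    for t in("caddy","caddy_lid","scale","pan_top","tall_tin","seal_lion","seal_plain","graver","cup","paste_box"):
        print(t,[(round(d["p"],2),np.round(d["extent"],1).tolist()) for d in silhouettes(t,c)])
o=telemetry.get_obs();print({k:np.round(v,3) for k,v in o.items()})
E
```

```text
scene 377.2369358999358 255.25489681790174 193.03087499870296 [[-0.627  0.629 -0.459  0.951]
 [ 0.779  0.496 -0.384  0.372]
 [-0.014 -0.598 -0.801  0.834]
 [ 0.     0.     0.     1.   ]]
caddy [(0.74, [354.3, 246.3, 31.6, 33.6])]
caddy_lid [(0.87, [172.3, 165.2, 20.7, 17.7])]
scale [(0.94, [258.6, 195.3, 52.7, 58.7]), (0.67, [382.3, 191.3, 62.4, 65.0]), (0.63, [99.8, 198.2, 64.5, 65.4]), (0.59, [208.8, 114.4, 49.7, 53.6])]
pan_top [(0.83, [206.4, 101.0, 43.1, 27.4]), (0.79, [257.4, 182.8, 54.2, 44.6]), (0.75, [386.5, 178.8, 52.7, 40.5]), (0.67, [92.8, 188.3, 53.8, 42.5])]
tall_tin [(0.82, [171.6, 216.8, 37.8, 46.7])]
seal_lion [(0.67, [201.0, 187.8, 13.4, 18.5]), (0.2, [258.1, 183.2, 50.7, 35.4])]
seal_plain [(0.71, [283.6, 250.8, 14.3, 20.5])]
graver [(0.46, [316.0, 212.6, 22.3, 28.5])]
cup [(0.64, [222.4, 264.5, 24.6, 29.6])]
paste_box [(0.84, [242.8, 158.4, 21.4, 18.1])]
top 455.1767923793894 256.6128636171894 190.10163896733445 [[ 0.009 -0.989  0.149  0.322]
 [-1.    -0.007  0.014  0.01 ]
 [-0.013 -0.149 -0.989  1.397]
 [ 0.     0.     0.     1.   ]]
caddy [(0.64, [178.6, 209.8, 
[... 475 characters left out ...]
1, [220.2, 172.1, 9.0, 13.2])]
graver [(0.71, [220.6, 223.3, 0.8, 37.6]), (0.44, [263.5, 193.8, 45.7, 42.0])]
cup [(0.67, [251.0, 136.3, 17.7, 19.2])]
paste_box [(0.86, [311.1, 231.9, 20.3, 18.6])]
{'clock': np.float64(1.1), 'joints': array([-1.455,  0.477,  0.022,  1.555, -0.011,  1.109, -0.083]), 'qvel': array([-0.002, -0.002, -0.   ,  0.001, -0.001,  0.   , -0.   ]), 'tau': array([  0.001, -59.634,   1.607, -28.155,   0.012,   0.002,   0.   ]), 'tcp_pos': array([0.15 , 0.658, 0.198]), 'orientation': array([-0.351, -3.122, -0.   ]), 'contact_force': array([ 0.186,  0.359, -0.11 ]), 'moment': array([-0.039, -0.042, -0.01 ]), 'gripper_force': np.float64(0.0), 'grip_width': np.float64(0.086)}
```

View pics/scene0.png

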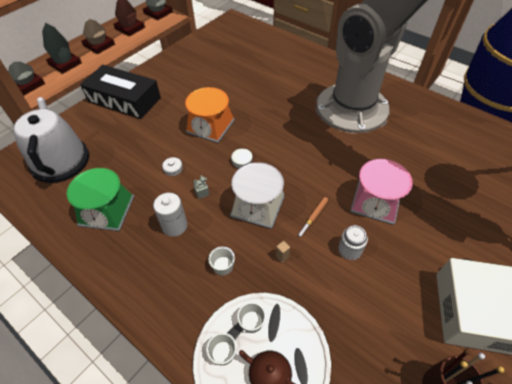

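View pics/top0.png

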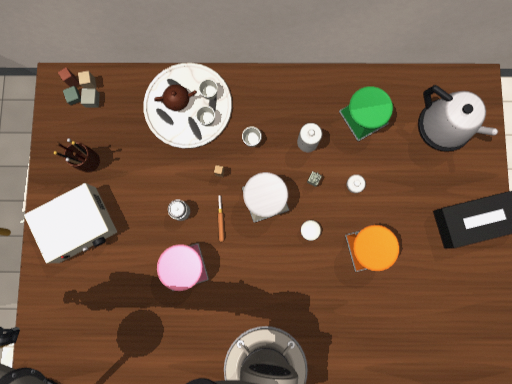

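```bash
cat > fit.py <<'E'
from h import *
from scipy.optimize import minimize
# stacks of (z, radius)
S={"caddy":[(0,.029),(.060,.029),(.060,.024),(.072,.024),(.0765,.0205)],
"caddy_lid":[(0,.0275),(.020,.0275),(.020,.010),(.032,.010)],
"pan":[(.1025,.060),(.106,.064)],
"tall_tin":[(0,.033),(.095,.033),(.115,.01)],"cup":[(0,.02),(.042,.03)],"paste_box":[(0,.03),(.033,.028)]}
a=np.linspace(0,2*np.pi,48,endpoint=False)
def render(c,name,x,y,z0,k=4):
    m=np.zeros((384*k,512*k),np.uint8)
    st=S[name]
    for s0,s1 in zip(st[:-1],st[1:]):
        P=[proj(c,(x+rr*np.cos(t),y+rr*np.sin(t),z0+z)) for z,rr in (s0,s1) for t in a]
        h=cv2.convexHull((np.array(P)*k+k/2).astype(np.float32)).astype(np.int32)
        cv2.fillConvexPoly(m,h,255)
    return cv2.resize(m,(512,384),interpolation=cv2.INTER_AREA)/255.
def seg(c,img,ext,thr=75,pad=6):
    hsv=cv2.cvtColor(img,cv2.COLOR_BGR2HSV)
    m=((hsv[...,1]<thr)).astype(np.uint8)
    u,v,w,h=ext;b=np.zeros_like(m)
    b[int(v-h/2-pad):int(v+h/2+pad)+1,int(u-w/2-pad):int(u+w/2+pad)+1]=1
    n,l,st,_=cv2.connectedComponentsWithStats(m*b)
    return (l==1+np.argmax(st[1:,4])) if n>1 else m*0>1
def fit(name,masks,x0,z0=0):
    f=lambda p:sum(np.abs(render(c,name,p[0],p[1],z0)-m).sum() for c,m in masks.items())
    q=minimize(f,x0,method="Nelder-Mead",options=dict(initial_simplex=[x0,[x0[0]+.006,x0[1]],[x0[0],x0[1]+.006]],xatol=2e-4,fatol=.3,maxiter=60))
    return q.x,q.fun,[int(m.sum()) for m in masks.values()]
E
cat > m1.py <<'E'
from fit import *
I={c:cv2.imread(f"pics/{c}0.png") for c in("scene","top")}
E={"caddy":{"scene":[354.3,243,31.6,33.6],"top":[178.6,209.8,23,23]},"caddy_lid":{"scene":[172.3,165,20,18],"top":[356,184,20,20]},
"pan":{"scene":[257.4,182.8,54,42],"top":[265.2,195,46,44]},
"tall_tin":{"scene":[171.6,216,36,47],"top":[310,138,28,30]},"cup":{"scene":[222,262,26,30],"top":[251,136,20,20]},"paste_box":{"scene":[242,158,22,18],"top":[311,231,20,19]}}
vis=[]
for n,e in E.items():
    m={}
    for c in I:
        if n=="pan":
            s=silhouettes(n+"_top",c); s=min(s,key=lambda d:np.hypot(*(np.array(d["extent"][:2])-e[c][:2])));m[c]=s["mask"]
        else: m[c]=seg(c,I[c],e[c])
    z={"pan":.1,"caddy":.04,"tall_tin":.05}.get(n,.015)
    x0=at("top",*e["top"][:2],z)[:2]
    print(n,np.round(x0,4),*[ (np.round(q[0],4),round(q[1]),q[2]) for q in (fit(n,m,x0),fit(n,{"top":m["top"]},x0),fit(n,{"scene":m["scene"]},x0))])
    if n in("caddy","caddy_lid","pan"):
        p=fit(n,m,x0)[0]
        for c in I:
            k=8;o=cv2.resize(I[c],None,fx=4,fy=4,interpolation=cv2.INTER_CUBIC)
            for M,col in((m[c].astype(float),(0,255,0)),(render(c,n,*p,0),(0,0,255))):
                cs,_=cv2.findContours((cv2.resize(M,None,fx=4,fy=4)>.5).astype(np.uint8),0,1);cv2.drawContours(o,cs,-1,col,1)
            u,v=[int(4*t) for t in e[c][:2]];vis.append(cv2.resize(o[v-125:v+125,u-125:u+125],(250,250)))
cv2.imwrite("pics/fit.png",np.vstack([np.hstack(vis[0::2]),np.hstack(vis[1::2])]))
for t,c in(("seal_lion","scene"),("seal_plain","scene"),("graver","scene")):
    for d in silhouettes(t,c)[:1]: print(t,np.round(at(c,*d["extent"][:2],.025),3))
E
python3 m1.py
```

```text
Traceback (most recent call last):
  File "m1.py", line 15, in <module>
    print(n,np.round(x0,4),*[ (np.round(q[0],4),round(q[1]),q[2]) for q in (fit(n,m,x0),fit(n,{"top":m["top"]},x0),fit(n,{"scene":m["scene"]},x0))])
                                                                            ~~~^^^^^^^^
  File "fit.py", line 26, in fit
    q=minimize(f,x0,method="Nelder-Mead",options=dict(initial_simplex=[x0,[x0[0]+.006,x0[1]],[x0[0],x0[1]+.006]],xatol=2e-4,fatol=.3,maxiter=60))
  File "fit.py", line 25, in <lambda>
    f=lambda p:sum(np.abs(render(c,name,p[0],p[1],z0)-m).sum() for c,m in masks.items())
               ~~~^^^^^^^^^^^^^^^^^^^^^^^^^^^^^^^^^^^^^^^^^^^^^^^^^^^^^^^^^^^^^^^^^^^^^^
  File "fit.py", line 25, in <genexpr>
    f=lambda p:sum(np.abs(render(c,name,p[0],p[1],z0)-m).sum() for c,m in masks.items())
                          ~~~~~~^^^^^^^^^^^^^^^^^^^^^
  File "fit.py", line 13, in render
    P=[proj(c,(x+rr*np.cos(t),y+rr*np.sin(t),z0+z)) for z,rr in (s0,s1) for t in a]
       ~~~~^^^^^^^^^^^^^^^^^^^^^^^^^^^^^^^^^^^^^^^^
  File "h.py", line 9, in proj
    K=calibration(c);T=np.linalg.inv(np.array(K["world_from_camera"]))
ValueError: time passes only in moves, steps and waits
```

```bash
cat > h.py <<'E'
import numpy as np, cv2, functools
from bench import telemetry, grab_frame, calibration as _cal, order, silhouettes, r
@functools.lru_cache
def calibration(c): return _cal(c)
@functools.lru_cache
def Tinv(c): return np.linalg.inv(np.array(calibration(c)["world_from_camera"]))
def ray(c,u,v):
    K=calibration(c);T=np.array(K["world_from_camera"])
    d=T[:3,:3]@np.array([(u-K["cx"])/K["fx"],(v-K["cy"])/K["fy"],1.]);return T[:3,3],d
def at(c,u,v,z):
    o,d=ray(c,u,v);return o+d*(z-o[2])/d[2]
def proj(c,p):
    K=calibration(c);T=Tinv(c)
    q=T[:3,:3]@np.array(p)+T[:3,3];return np.array([K["fx"]*q[0]/q[2]+K["cx"],K["fy"]*q[1]/q[2]+K["cy"]])
E
time python3 m1.py; python3 -c "
from h import *
print(telemetry.get_obs()['clock'])"
```

```text
caddy [0.4648 0.2632] (array([0.4639, 0.2646]), 77, [787, 373]) (array([0.4654, 0.265 ]), 19, [373]) (array([0.4623, 0.2644]), 36, [787])
caddy_lid [ 0.551  -0.2749] (array([ 0.5526, -0.2743]), 42, [326, 285]) (array([ 0.5531, -0.2752]), 15, [285]) (array([ 0.5523, -0.2735]), 19, [326])
pan [0.5031 0.0039] (array([0.5047, 0.0059]), 117, [1649, 1514]) (array([0.5042, 0.0048]), 59, [1514]) (array([0.505 , 0.0064]), 48, [1649])
tall_tin [ 0.686  -0.1315] (array([ 0.6857, -0.1287]), 118, [1126, 558]) (array([ 0.6885, -0.1282]), 21, [558]) (array([ 0.6843, -0.1306]), 58, [1126])
cup [0.7009 0.049 ] (array([0.6939, 0.0471]), 111, [625, 324]) (array([0.694, 0.047]), 25, [324]) (array([0.695 , 0.0489]), 84, [625])
paste_box [ 0.406  -0.1357] (array([ 0.4092, -0.1328]), 248, [569, 338]) (array([ 0.4094, -0.1338]), 23, [338]) (array([ 0.4097, -0.1277]), 195, [569])
seal_lion [ 0.565 -0.142  0.025]
seal_plain [0.58  0.146 0.025]
graver [0.44  0.146 0.025]
1.35
real	0m11.317s
user	0m15.802s
sys	0m3.167s
```

View pics/fit.png

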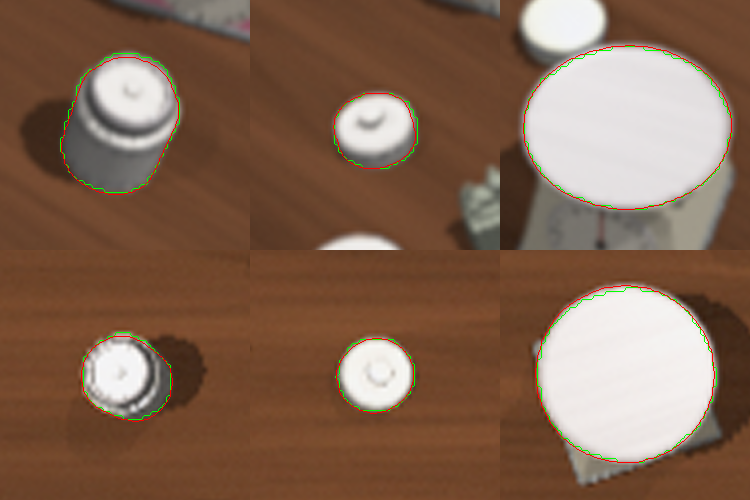

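Request:
{"op": "apply_moves", "data": {"moves": [[0,0,-1,0,0,-0.02,1],[0,0,-1,0,0,-0.02,1],[0,0,-0.14,0,0,-0.02,1],[0,0,0,-0.024,-0.032,0,1],[0,0,0,-0.024,-0.032,0,1],[0,0,0,-0.024,-0.032,0,1],[0,0,0,-0.024,-0.032,0,1],[0,0,0,-0.024,-0.032,0,1]]}}

```text
clock: 2.02
tcp_pos: [0.2708, 0.4966, 0.2585]
orientation: [-0.001, 3.141, 0.001]
contact_force: [0.6, 0.8, 0.6]
grip_width: 0.0857
gripper_force: 0.0
```

```bash
cat > st.py <<'E'
from h import *
from scipy.spatial.transform import Rotation as R
o=telemetry.get_obs();np.set_printoptions(precision=4,suppress=True)
M=R.from_rotvec(o["orientation"]).as_matrix()
print("t",round(float(o["clock"]),2),"tcp",o["tcp_pos"],"q",o["joints"].round(2),"F",o["contact_force"].round(2),"mom",np.round(o["moment"],2),"w",round(float(o["grip_width"]),4),"gf",round(float(o["gripper_force"]),1))
print("yt",M[:,1],"zt",M[:,2])
E
python3 st.py
```

```text
t 2.02 tcp [0.2708 0.4966 0.2585] q [-1.21  0.24  0.03  1.75 -0.01  1.15  0.4 ] F [0.59 0.78 0.6 ] mom [ 0.04 -0.01 -0.06] w 0.0857 gf 0.0
yt [-0.0003  1.      0.0004] zt [ 0.0002  0.0004 -1.    ]
```

Request:
{"op": "apply_moves", "data": {"moves": [[0,0,0,-0.019,-0.037,0,1],[0,0,0,-0.019,-0.037,0,1],[0,0,0,-0.019,-0.037,0,1],[0,0,0,-0.019,-0.037,0,1],[0,0,0,-0.019,-0.037,0,1],[0,0,0,-0.019,-0.037,0,1],[0,0,0,-0.019,-0.037,0,1],[0,0,0,-0.019,-0.037,0,1]]}}

```text
clock: 2.68
tcp_pos: [0.4225, 0.2003, 0.2587]
orientation: [-0.001, 3.141, 0.001]
contact_force: [1.0, 0.4, 0.1]
grip_width: 0.0856
gripper_force: 0.0
```

Request:
{"op": "apply_moves", "data": {"moves": [[0,0,0,-0.011,-0.04,0,1],[0,0,0,-0.011,-0.04,0,1],[0,0,0,-0.011,-0.04,0,1],[0,0,0,-0.011,-0.04,0,1],[0,0,0,-0.011,-0.04,0,1],[0,0,0,-0.011,-0.04,0,1],[0,0,0,-0.011,-0.04,0,1],[0,0,0,-0.011,-0.04,0,0.3]]}}

```text
clock: 3.35
tcp_pos: [0.5103, -0.1197, 0.2588]
orientation: [-0.001, 3.14, 0.001]
contact_force: [0.6, 0.1, -0.4]
grip_width: 0.0759
gripper_force: 0.0
```

Request:
{"op": "apply_moves", "data": {"moves": [[0,0,0,-0.0106,-0.0386,0,0.0],[0,0,0,-0.0106,-0.0386,0,0.0],[0,0,0,-0.0106,-0.0386,0,0.0],[0,0,0,-0.0106,-0.0386,0,0.0],[0,0,0,0,0,0.04,0.0],[0,0,0,0,0,0.04,0.0],[0,0,0,0,0,0.04,0.0],[0,0,0,0,0,0.03,0.0]]}}

```text
clock: 4.02
tcp_pos: [0.5513, -0.2716, 0.1052]
orientation: [0.0, -3.139, -0.002]
contact_force: [-0.3, 0.7, -0.2]
grip_width: 0.0431
gripper_force: 0.0
```

```bash
python3 st.py
python3 - <<'E'
from h import *
o=[]
for c,(u,v) in(("scene",(172,150)),("top",(356,184))):
    g=grab_frame(c); o.append(cv2.resize(g[v-50:v+50,u-50:u+50],(390,390),interpolation=cv2.INTER_CUBIC)); print(proj(c,(.5527,-.2743,.032)),proj(c,telemetry.get_obs()["tcp_pos"]))
cv2.imwrite("pics/lid1.png",np.hstack(o))
E
```

```text
t 4.02 tcp [ 0.5513 -0.2716  0.1052] q [-0.05  0.53  0.56  1.82 -0.35  0.89  2.24] F [-0.32  0.72 -0.24] mom [0.04 0.02 0.02] w 0.0431 gf 0.0
yt [-0.     1.     0.001] zt [-0.0023  0.001  -1.    ]
[170.21057034 160.82601291] [167.70731271 143.85174714]
[356.94085017 182.54325408] [360.54868091 179.72473999]
```

View pics/lid1.png

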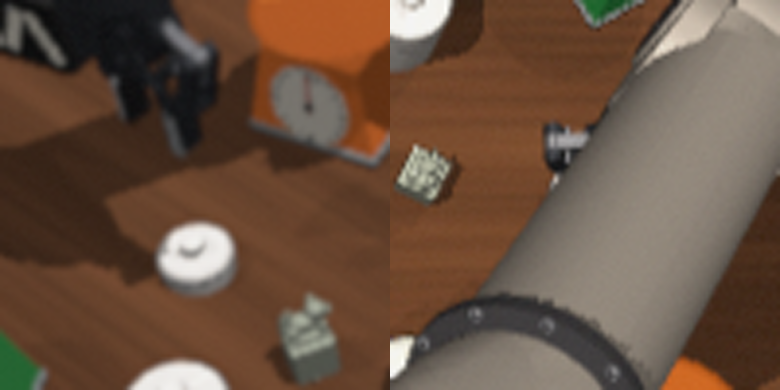

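Request:
{"op": "apply_moves", "data": {"moves": [[0,0,0,0,0,0.02,0.0],[0,0,0,0,0,0.02,0.0],[0,0,0,0,0,0.015,0.0],[0,0,0,0,0,0,0.0],[0,0,0,0,0,0,0.0],[0,0,0,0,0,0,0.0],[0,0,0,0,0,0,0.0],[0,0,0,0,0,0,0.0]]}}

```text
clock: 4.78
tcp_pos: [0.5535, -0.2725, 0.0548]
orientation: [-0.001, 3.139, -0.001]
contact_force: [0.1, -0.6, 0.1]
grip_width: 0.0426
gripper_force: 0.0
```

```bash
python3 st.py
```

```text
t 4.78 tcp [ 0.5535 -0.2725  0.0548] q [-0.02  0.6   0.52  1.84 -0.4   0.8   2.27] F [ 0.11 -0.6   0.11] mom [-0.01 -0.03 -0.01] w 0.0426 gf 0.0
yt [-0.0003  1.     -0.0007] zt [ 0.0023 -0.0007 -1.    ]
```

Request:
{"op": "apply_moves", "data": {"moves": [[0,0,0,0.0008,-0.0018,0.01,0.0],[0,0,0,0,0,0.012,0.0],[0,0,0,0,0,0.011,0.0],[0,0,0,0,0,0,0.0],[0,0,0,0,0,0,-1],[0,0,0,0,0,0,-1],[0,0,0,0,0,0,-1],[0,0,0,0,0,0,-1]], "grip_force": 30}}

```text
clock: 5.45
tcp_pos: [0.552, -0.2741, 0.0207]
orientation: [-0.0, 3.141, -0.0]
contact_force: [-0.3, 0.7, 0.4]
grip_width: 0.0
gripper_force: 0.0
```

```bash
python3 st.py
```

```text
t 5.45 tcp [ 0.552  -0.2741  0.0207] q [ 0.01  0.65  0.49  1.86 -0.43  0.74  2.3 ] F [-0.32  0.68  0.38] mom [ 0.03 -0.06 -0.01] w 0.0 gf 0.0
yt [-0.0003  1.     -0.0003] zt [ 0.0007 -0.0003 -1.    ]
```

Run:
```python
from h import *
o=[]
for c,(u,v) in(("scene",(172,160)),("top",(356,184))):
    g=grab_frame(c); o.append(cv2.resize(g[v-40:v+40,u-40:u+40],(390,390),interpolation=cv2.INTER_CUBIC)); print(proj(c,telemetry.get_obs()["tcp_pos"]))
    print([(round(d["p"],2),d["extent"]) for d in silhouettes("caddy_lid",c)])
cv2.imwrite("pics/lid2.png",np.hstack(o))
```

```text
[171.20926159 163.34323324]
[(0.52, [171.6, 165.3, 23.6, 17.8])]
[356.07543668 183.42171524]
[]
```

View pics/lid2.png

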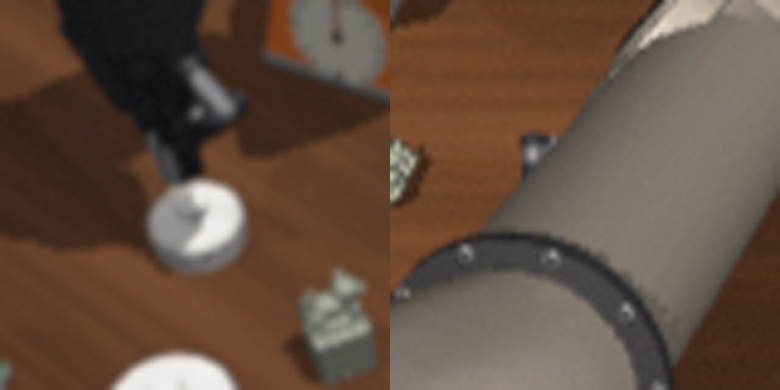

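Run:
```python
from h import *
g=grab_frame("scene");k=9;u0,v0=140,115
o=cv2.resize(g[v0:v0+66,u0:u0+72],None,fx=k,fy=k,interpolation=cv2.INTER_CUBIC)
o=cv2.convertScaleAbs(o,alpha=1.6,beta=15)
p=telemetry.get_obs()["tcp_pos"]
def dot(P,c): 
    q=(proj("scene",P)-[u0,v0]+.5)*k; cv2.circle(o,tuple(int(t) for t in q),3,c,-1)
for dz in(0,.019,.04,.073): dot(p+[0,0,dz],(0,0,255))
dot(p+[0.02,0,0],(0,255,0));dot(p+[0,0.02,0],(255,0,0))
cv2.imwrite("pics/d.png",o)
```

```text
(no output)
```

View pics/d.png

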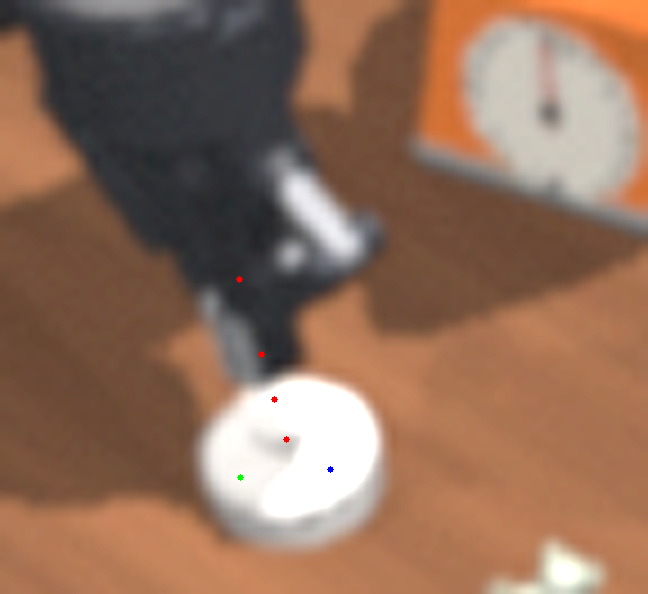

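Request:
{"op": "apply_moves", "data": {"moves": [[0,0,0,0,0,-0.04,-1],[0,0,0,0,-0.04,0,-1],[0,0,0,0,-0.04,0,-1],[0,0,0,0,0,0.025,-1],[0,0,0,0,0,0.015,-1],[0,0,0,0,0,0.01,-1],[0,0,0,0,0,0.006,-1],[0,0,0,0,0,0,-1]]}}

```text
clock: 6.37
tcp_pos: [0.5512, -0.3518, 0.0026]
orientation: [0.003, -3.139, -0.004]
contact_force: [0.2, 1.3, 0.2]
grip_width: 0.0001
gripper_force: 0.0
```

```bash
python3 st.py
python3 - <<'E'
from h import *
g=grab_frame("scene");k=7;u0,v0=105,95
o=cv2.resize(g[v0:v0+80,u0:u0+100],None,fx=k,fy=k,interpolation=cv2.INTER_CUBIC)
o=cv2.convertScaleAbs(o,alpha=1.6,beta=15)
p=telemetry.get_obs()["tcp_pos"]
def dot(P,c): 
    q=(proj("scene",P)-[u0,v0]+.5)*k; cv2.circle(o,tuple(int(t) for t in q),3,c,-1)
for dz in(0,.019,.04,.073): dot(p+[0,0,dz],(0,0,255))
cv2.imwrite("pics/d2.png",o)
E
```

```text
t 6.37 tcp [ 0.5512 -0.3518  0.0026] q [ 0.15  0.72  0.47  1.76 -0.45  0.77  2.41] F [0.25 1.26 0.2 ] mom [-0.    0.01  0.01] w 0.0001 gf 0.0
yt [-0.002   1.      0.0022] zt [-0.0024  0.0022 -1.    ]
```

View pics/d2.png

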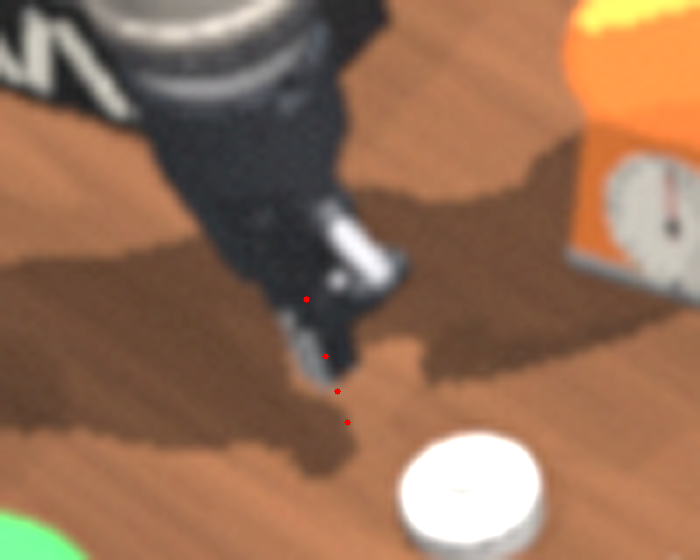

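Request:
{"op": "apply_moves", "data": {"moves": [[0,0,0,0,0,0.003,-1],[0,0,0,0,0,0.003,-1],[0,0,0,0,0,0.003,-1],[0,0,0,0,0,0.002,-1],[0,0,0,0,0,0.001,-1],[0,0,0,0,0,0.001,-1],[0,0,0,0,0,0.001,-1],[0,0,0,0,0,0.001,-1]]}}

```text
clock: 7.08
tcp_pos: [0.5518, -0.354, -0.0107]
orientation: [-0.0, 3.141, -0.0]
contact_force: [-0.1, 0.3, 0.3]
grip_width: 0.0001
gripper_force: 0.0
```

```bash
python3 st.py
```

```text
t 7.08 tcp [ 0.5518 -0.354  -0.0107] q [ 0.16  0.74  0.46  1.77 -0.46  0.74  2.42] F [-0.12  0.25  0.25] mom [-0.03 -0.02 -0.01] w 0.0001 gf 0.0
yt [-0.0003  1.     -0.0001] zt [ 0.0002 -0.0001 -1.    ]
```

Request:
{"op": "apply_moves", "data": {"moves": [[0,0,0,0,0,0.001,-1],[0,0,0,0,0,0.001,-1],[0,0,0,0,0,0.001,-1],[0,0,0,0,0,0.001,-1],[0,0,0,0,0,0.001,-1],[0,0,0,0,0,0.001,-1],[0,0,0,0,0,0.001,-1],[0,0,0,0,0,0.001,-1]]}}

```text
clock: 7.75
tcp_pos: [0.5517, -0.3539, -0.0188]
orientation: [-0.0, 3.142, -0.0]
contact_force: [0.6, 0.7, 0.9]
grip_width: -0.0001
gripper_force: 0.0
```

```bash
python3 st.py
```

```text
t 7.75 tcp [ 0.5517 -0.3539 -0.0188] q [ 0.16  0.75  0.45  1.77 -0.46  0.73  2.43] F [0.63 0.66 0.86] mom [-0.03  0.05  0.04] w -0.0001 gf 0.0
yt [-0.0003  1.     -0.    ] zt [ 0.0001 -0.     -1.    ]
```

Request:
{"op": "apply_moves", "data": {"moves": [[0,0,0,0,0,0.0006,-1],[0,0,0,0,0,0.0006,-1],[0,0,0,0,0,0.0006,-1],[0,0,0,0,0,0.0006,-1],[0,0,0,0,0,0.0006,-1],[0,0,0,0,0,0.0005,-1],[0,0,0,0,0,0.0005,-1],[0,0,0,0,0,0,-1]]}}

```text
clock: 8.42
tcp_pos: [0.5516, -0.3539, -0.0228]
orientation: [0.0, -3.141, -0.0]
contact_force: [-0.5, -0.6, 0.4]
grip_width: -0.0001
gripper_force: 0.0
```

```bash
python3 st.py
```

```text
t 8.42 tcp [ 0.5516 -0.3539 -0.0228] q [ 0.16  0.76  0.45  1.77 -0.47  0.73  2.43] F [-0.5  -0.62  0.43] mom [0.08 0.04 0.04] w -0.0001 gf 0.0
yt [-0.0003  1.      0.0001] zt [-0.0001  0.0001 -1.    ]
```

Request:
{"op": "apply_moves", "data": {"moves": [[0,0,0,0,0,0.0006,-1],[0,0,0,0,0,0.0006,-1],[0,0,0,0,0,0.0006,-1],[0,0,0,0,0,0.0006,-1],[0,0,0,0,0,0.0006,-1],[0,0,0,0,0,0.0005,-1],[0,0,0,0,0,0.0005,-1],[0,0,0,0,0,0,-1]]}}

```text
clock: 9.08
tcp_pos: [0.5516, -0.3538, -0.0268]
orientation: [0.0, -3.141, -0.0]
contact_force: [-0.7, -1.0, 0.0]
grip_width: -0.0001
gripper_force: 0.0
```

```bash
python3 st.py
```

```text
t 9.08 tcp [ 0.5516 -0.3538 -0.0268] q [ 0.16  0.76  0.45  1.77 -0.47  0.72  2.43] F [-0.73 -1.01  0.01] mom [ 0.01 -0.03 -0.02] w -0.0001 gf 0.0
yt [-0.0003  1.      0.0001] zt [-0.0001  0.0001 -1.    ]
```

Request:
{"op": "apply_moves", "data": {"moves": [[0,0,0,0,0,0.0006,-1],[0,0,0,0,0,0.0006,-1],[0,0,0,0,0,0.0006,-1],[0,0,0,0,0,0.0006,-1],[0,0,0,0,0,0.0006,-1],[0,0,0,0,0,0.0006,-1],[0,0,0,0,0,0.0006,-1],[0,0,0,0,0,0,-1]]}}

```text
clock: 9.75
tcp_pos: [0.5516, -0.3538, -0.0311]
orientation: [0.0, -3.141, -0.0]
contact_force: [0.6, 0.7, -0.3]
grip_width: 0.0002
gripper_force: 0.0
```

```bash
python3 st.py
```

```text
t 9.75 tcp [ 0.5516 -0.3538 -0.0311] q [ 0.17  0.77  0.44  1.77 -0.47  0.71  2.43] F [ 0.57  0.71 -0.27] mom [ 0.01 -0.    0.03] w 0.0002 gf 0.0
yt [-0.0002  1.      0.0001] zt [-0.0003  0.0001 -1.    ]
```

Run:
```python
from h import *
o=[]
p=telemetry.get_obs()["tcp_pos"]
for c,(u0,v0) in (("scene",(115,115)),("top",(345,155))):
    k=8;g=grab_frame(c)
    a=cv2.convertScaleAbs(cv2.resize(g[v0:v0+70,u0:u0+50],None,fx=k,fy=k,interpolation=cv2.INTER_CUBIC),alpha=1.6,beta=15)
    for dz in(-p[2],.02,.06,.0925):
        q=(proj(c,p+[0,0,dz])-[u0,v0]+.5)*k; cv2.circle(a,tuple(int(t) for t in q),2,(0,0,255),-1)
    o.append(a)
cv2.imwrite("pics/d3.png",np.hstack(o))
```

```text
(no output)
```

View pics/d3.png

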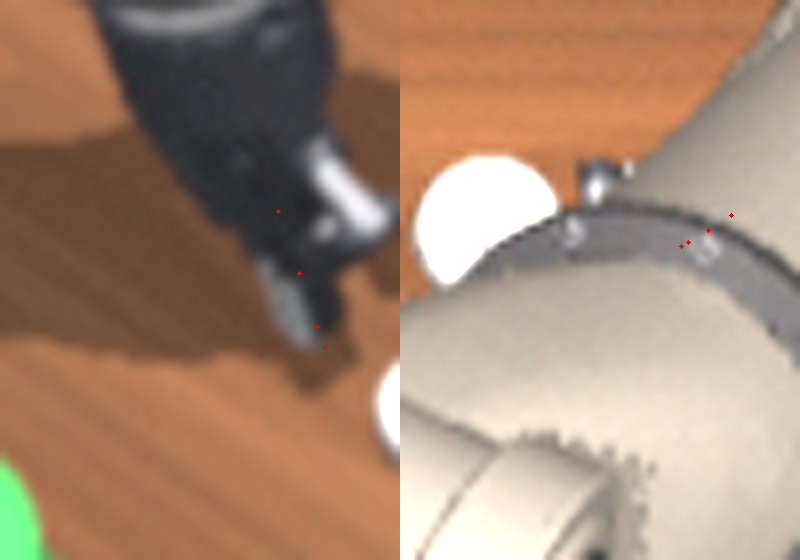

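Run:
```python
from h import *
np.set_printoptions(precision=4,suppress=True)
def tri(a,b):
    o1,d1=ray("scene",*a);o2,d2=ray("top",*b)
    s=np.linalg.lstsq(np.c_[d1,-d2],o2-o1,rcond=None)[0];P,Q=o1+s[0]*d1,o2+s[1]*d2;return (P+Q)/2,np.linalg.norm(P-Q)
for a in((158.7,138.7),(157,136),(160.5,141)): print(tri(a,(369.2,177.5)))
for z in(0,.02,.05): print(z,proj("top",(0,0,z)),proj("scene",(0,0,z)))
print(r.grip_depth)
for c in("scene","top"):
  g=cv2.imread(f"pics/{c}0.png")
```

```text
(array([ 0.5549, -0.294 ,  0.1097]), np.float64(0.00134542603660483))
(array([ 0.555 , -0.2936,  0.1196]), np.float64(0.006447528842814216))
(array([ 0.5546, -0.2939,  0.1012]), np.float64(0.00398953162588097))
0 [265.284  369.8708] [351.6668 107.0838]
0.02 [265.3245 371.5453] [352.8345 102.2995]
0.05 [265.3877 374.1539] [354.6441  94.8848]
0.0187
```

Run:
```python
import cv2,numpy as np
a=cv2.imread("pics/scene0.png")[60:150,300:410];b=cv2.imread("pics/top0.png")[300:384,210:320]
cv2.imwrite("pics/base.png",np.hstack([cv2.resize(a,(396,324)),cv2.resize(b,(404,324))]))
```

```text
(no output)
```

View pics/base.png

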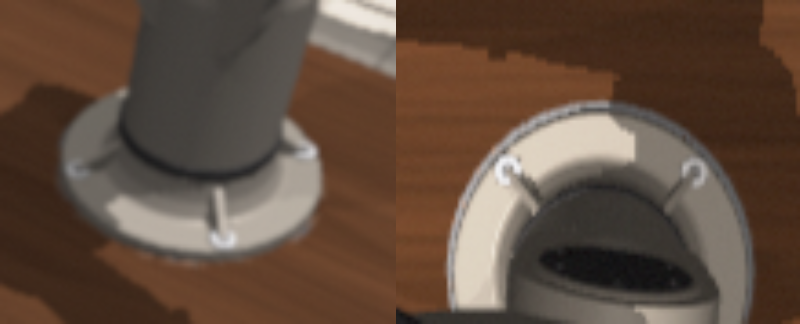

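Request:
{"op": "apply_moves", "data": {"moves": [[0,0,0,0,0,0.002,-1],[0,0,0,0,0,0.002,-1],[0,0,0,0,0,0.002,-1],[0,0,0,0,0,0.001,-1],[0,0,0,0,0,0.001,-1],[0,0,0,0,0,0.001,-1],[0,0,0,0,0,0.001,-1],[0,0,0,0,0,0.0,-1]]}}

```text
clock: 10.52
tcp_pos: [0.5522, -0.3542, -0.0332]
orientation: [0.001, 3.139, 0.006]
contact_force: [-19.1, 16.0, 66.3]
grip_width: 0.0001
gripper_force: 33.0
```

```bash
python3 st.py
python3 - <<'E'
from h import *
np.set_printoptions(precision=4,suppress=True)
for n,px,p in(("d",(140+265/9-.5,115+380/9-.5),(.552,-.2741,.0207)),("d2",(105+330/7-.5,95+380/7-.5),(.5512,-.3518,.0026)),("d3",(115+318/8-.5,115+346/8-.5),(.5516,-.3538,-.0311))):
    for t in(.03,.045,.06): print(n,t,at("scene",*px,p[2]+t)-np.array(p))
for c in("scene","top"): cv2.imwrite(f"pics/{c}4.png",grab_frame(c))
E
```

```text
t 10.52 tcp [ 0.5522 -0.3542 -0.0332] q [ 0.17  0.77  0.44  1.77 -0.48  0.71  2.44] F [-19.14  15.96  66.27] mom [3.6  4.13 0.01] w 0.0001 gf 33.0
yt [0.0008 1.     0.0035] zt [ 0.0027  0.0035 -1.    ]
d 0.03 [0.0015 0.0008 0.03  ]
d 0.045 [0.0091 0.0132 0.045 ]
d 0.06 [0.0168 0.0255 0.06  ]
d2 0.03 [0.0029 0.0007 0.03  ]
d2 0.045 [0.0103 0.0143 0.045 ]
d2 0.06 [0.0177 0.0278 0.06  ]
d3 0.03 [0.0057 0.0062 0.03  ]
d3 0.045 [0.0128 0.0191 0.045 ]
d3 0.06 [0.0199 0.0321 0.06  ]
```

Request:
{"op": "apply_moves", "data": {"moves": [[0,0,0,0,0,-0.03,-1],[0,0,0,0,0,-0.03,-1],[0,0,0,0,0,-0.03,0],[0,0,0,0,0.04,0,0],[0,0,0,0,0.039,0,0],[0,0,0,0,0,0,0],[0,0,0,0,0,0,0],[0,0,0,0,0,0,0]]}}

```text
clock: 11.28
tcp_pos: [0.5518, -0.2749, 0.0491]
orientation: [-0.002, 3.141, -0.001]
contact_force: [-0.2, -0.8, -0.9]
grip_width: 0.0426
gripper_force: 0.0
```

```bash
python3 st.py
```

```text
t 11.28 tcp [ 0.5518 -0.2749  0.0491] q [-0.01  0.61  0.51  1.85 -0.41  0.79  2.29] F [-0.18 -0.79 -0.95] mom [-0.03 -0.03 -0.05] w 0.0426 gf 0.0
yt [-0.0011  1.     -0.0004] zt [ 0.0001 -0.0004 -1.    ]
```

Request:
{"op": "apply_moves", "data": {"moves": [[0,0,0,0.0008,0,0.025,0],[0,0,0,0,0,0.02,0],[0,0,0,0,0,0.0135,0],[0,0,0,0,0,0,0],[0,0,0,0,0,0,-1],[0,0,0,0,0,0,-1],[0,0,0,0,0,0,-1],[0,0,0,0,0,0,-1]]}}

```text
clock: 11.95
tcp_pos: [0.5515, -0.2754, -0.0084]
orientation: [-0.0, 3.14, -0.001]
contact_force: [-0.4, -0.6, -0.4]
grip_width: 0.0178
gripper_force: 29.3
```

```bash
python3 st.py
```

```text
t 11.95 tcp [ 0.5515 -0.2754 -0.0084] q [ 0.03  0.69  0.46  1.87 -0.46  0.69  2.33] F [-0.37 -0.59 -0.38] mom [ 0.01  0.07 -0.01] w 0.0178 gf 29.3
yt [-0.0001  1.     -0.0006] zt [ 0.0016 -0.0006 -1.    ]
```

Request:
{"op": "apply_moves", "data": {"moves": [[0,0,0,0,0,0,0],[0,0,0,0,0,0,0],[0,0,1,0,0,0,0],[0,0,1,0,0,0,0],[0,0,1,0,0,0,0],[0,0,1,0,0,0,0],[0,0,1,0,0,0,0],[0,0,1,0,0,0,0]]}}

```text
clock: 12.62
tcp_pos: [0.5512, -0.2748, -0.0091]
orientation: [0.977, 2.985, 0.0]
contact_force: [0.8, 0.1, -0.2]
grip_width: 0.0427
gripper_force: 0.0
```

Request:
{"op": "apply_moves", "data": {"moves": [[0,0,1,0,0,0,0],[0,0,1,0,0,0,0],[0,0,1,0,0,0,0],[0,0,1,0,0,0,0],[0,0,1,0,0,0,0],[0,0,1,0,0,0,0],[0,0,1,0,0,0,0],[0,0,1,0,0,0,0]]}}

```text
clock: 13.28
tcp_pos: [0.5513, -0.2746, -0.0092]
orientation: [2.107, 2.33, 0.001]
contact_force: [-0.5, -1.1, 0.6]
grip_width: 0.0428
gripper_force: 0.0
```

Request:
{"op": "apply_moves", "data": {"moves": [[0,0,1,0,0,0,0],[0,0,0,0,0,0,0],[0,0,0,0,0,0,0],[0,0,0,0,0,0,-1],[0,0,0,0,0,0,-1],[0,0,0,0,0,0,-1],[0,0,0,0,0,0,-1],[0,0,0,0,0,0,-1]], "grip_force": 60}}

```text
clock: 13.95
tcp_pos: [0.5511, -0.2749, -0.009]
orientation: [2.22, 2.222, 0.001]
contact_force: [-0.9, 0.9, 6.4]
grip_width: 0.0167
gripper_force: 58.7
```

```bash
python3 st.py
```

```text
t 13.95 tcp [ 0.5511 -0.2749 -0.009 ] q [-0.22  0.83  0.85  1.88 -0.85  0.83  1.08] F [-0.94  0.9   6.35] mom [0.34 0.17 0.02] w 0.0167 gf 58.7
yt [1.     0.0008 0.0007] zt [ 0.0007  0.0003 -1.    ]
```

Request:
{"op": "apply_moves", "data": {"moves": [[0,0,0,0,0,-0.01,-1],[0,0,0,0,0,-0.03,-1],[0,0,0,0,0,-0.04,-1],[0,0,0,0,0,-0.04,-1],[0,0,0,0,0,-0.04,-1],[0,0,0,0.02,-0.003,-0.02,-1],[0,0,0,0.038,-0.006,0,-1],[0,0,0,0.038,-0.006,0,-1]]}}

```text
clock: 14.62
tcp_pos: [0.536, -0.1799, 0.1727]
orientation: [2.223, 2.216, 0.003]
contact_force: [0.4, 1.5, -1.0]
grip_width: 0.0164
gripper_force: 58.7
```

Request:
{"op": "apply_moves", "data": {"moves": [[0,0,0,0.038,-0.006,0,-1],[0,0,0,0.038,-0.006,0,-1],[0,0,0,0.038,-0.006,0,-1],[0,0,0,0.038,-0.006,0,-1],[0,0,0,0.038,-0.006,0,-1],[0,0,0,0.038,-0.006,0,-1],[0,0,0,0.038,-0.006,0,-1],[0,0,0,0.038,-0.006,0,-1]]}}

```text
clock: 15.28
tcp_pos: [0.4869, 0.1268, 0.1709]
orientation: [-2.221, -2.221, -0.001]
contact_force: [1.5, -0.2, -1.0]
grip_width: 0.0167
gripper_force: 58.7
```

```bash
python3 st.py
```

```text
t 15.28 tcp [0.4869 0.1268 0.1709] q [-1.35  0.54  1.33  2.04 -0.62  1.05  0.28] F [ 1.46 -0.16 -0.98] mom [ 0.02 -0.07 -0.07] w 0.0167 gf 58.7
yt [1.     0.0002 0.0001] zt [ 0.0001  0.0006 -1.    ]
```

Request:
{"op": "apply_moves", "data": {"moves": [[0,0,0,0.035,-0.006,0,-1],[0,0,0,0.035,-0.006,0,-1],[0,0,0,0.034,-0.006,0,-1],[0,0,0,0.033,-0.006,0,-1],[0,0,0,0,0,0.02,-1],[0,0,0,0,0,0.03,-1],[0,0,0,0,0,0.02,-1],[0,0,0,0,0,0,-1]]}}

```text
clock: 15.95
tcp_pos: [0.461, 0.2613, 0.0976]
orientation: [-2.22, -2.221, 0.009]
contact_force: [-0.2, -0.3, 0.1]
grip_width: 0.0166
gripper_force: 58.7
```

```bash
python3 st.py
python3 - <<'E'
from h import *
o=[]
for c,(u,v) in(("scene",(352,232)),("top",(176,206))):
    g=grab_frame(c); cv2.imwrite(f"pics/{c}5.png",g); o.append(cv2.resize(g[v-32:v+32,u-25:u+25],(400,512),interpolation=cv2.INTER_CUBIC))
cv2.imwrite("pics/mate.png",np.hstack(o))
E
```

```text
t 15.95 tcp [0.461  0.2613 0.0976] q [-1.47  0.69  1.19  2.04 -0.79  0.98  0.14] F [-0.23 -0.26  0.13] mom [-0.04  0.04  0.  ] w 0.0166 gf 58.7
yt [ 1.      0.0008 -0.005 ] zt [-0.005 -0.003 -1.   ]
```

View pics/mate.png

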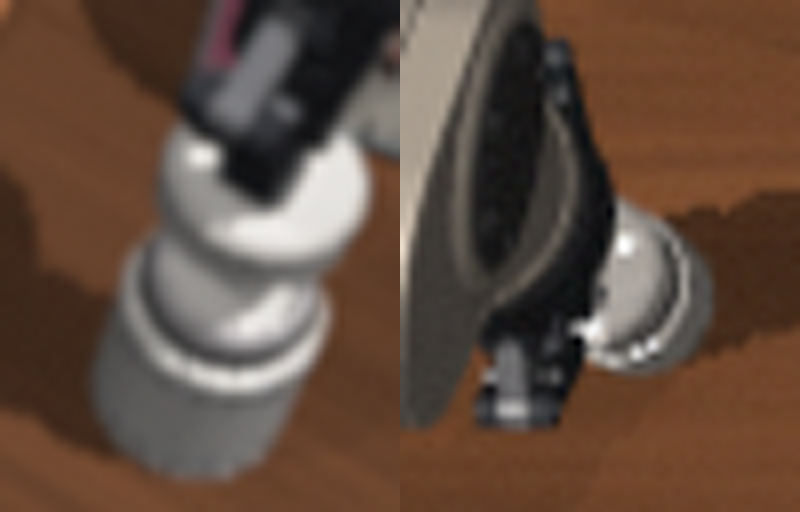

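Run:
```python
from fit import *
g=cv2.imread("pics/scene5.png");hsv=cv2.cvtColor(g,cv2.COLOR_BGR2HSV)
m=((hsv[...,1]<75)&(hsv[...,2]>60)).astype(float)
def f(name,p,z,rows,side):
    R=render("scene",name,p[0],p[1],z); return R
from scipy.optimize import minimize
# lid: use edge columns per row for rows of skirt
R0=render("scene","caddy_lid",.4626,.2619,.1066)
rows=np.where(R0.sum(1)>15)[0]
for v in rows[::2]:
    c=np.where(m[v,335:385]>0)[0]+335; q=np.where(R0[v]>.5)[0]
    print(v,"lid pred",q.min(),q.max(),"obs",c.min() if len(c) else 0,c.max() if len(c) else 0)
C0=render("scene","caddy",.464,.2647,0)
for v in range(240,264,4):
    c=np.where(m[v,325:385]>0)[0]+325;q=np.where(C0[v]>.5)[0];print(v,"caddy pred",q.min(),q.max(),"obs",c.min(),c.max())
```

```text
213 lid pred 350 366 obs 353 384
215 lid pred 349 369 obs 349 384
217 lid pred 348 370 obs 348 383
219 lid pred 347 371 obs 347 384
221 lid pred 346 372 obs 347 384
223 lid pred 346 372 obs 347 373
225 lid pred 346 372 obs 347 372
227 lid pred 346 371 obs 347 372
229 lid pred 347 370 obs 346 371
231 lid pred 349 369 obs 344 369
233 lid pred 351 368 obs 342 367
240 caddy pred 341 367 obs 340 367
244 caddy pred 339 365 obs 339 366
248 caddy pred 338 364 obs 338 364
252 caddy pred 339 362 obs 339 362
256 caddy pred 342 360 obs 342 359Traceback (most recent call last):
  File "<stdin>", line 15, in <module>
    return umr_minimum(a, axis, None, out, keepdims, initial, where)
ValueError: zero-size array to reduction operation minimum which has no identity
```

Request:
{"op": "apply_moves", "data": {"moves": [[0,0,0,0.0028,0.0013,0,-1],[0,0,0,0,0,0,-1],[0,0,0,0,0,0.01,-1],[0,0,0,0,0,0.008,-1],[0,0,0,0,0,0.004,-1],[0,0,0,0,0,0.002,-1],[0,0,0,0,0,0,-1],[0,0,0,0,0,0,-1]]}}

```text
clock: 16.72
tcp_pos: [0.465, 0.2647, 0.0765]
orientation: [2.221, 2.221, -0.0]
contact_force: [0.4, -0.7, 0.3]
grip_width: 0.0166
gripper_force: 58.7
```

```bash
python3 st.py
```

```text
t 16.72 tcp [0.465  0.2647 0.0765] q [-1.44  0.72  1.14  2.05 -0.83  0.94  0.16] F [ 0.43 -0.68  0.27] mom [-0.04 -0.01 -0.01] w 0.0166 gf 58.7
yt [ 1.      0.     -0.0002] zt [-0.0002 -0.0002 -1.    ]
```

Request:
{"op": "apply_moves", "data": {"moves": [[0,0,0,-0.0006,-0.0027,0,-1],[0,0,0,0,0,0,-1],[0,0,0,0,0,0.0025,-1],[0,0,0,0,0,0.0025,-1],[0,0,0,0,0,0.0025,-1],[0,0,0,0,0,0.0025,-1],[0,0,0,0,0,0.002,-1],[0,0,0,0,0,0,-1]]}}

```text
clock: 17.38
tcp_pos: [0.462, 0.2641, 0.0641]
orientation: [-2.221, -2.222, 0.001]
contact_force: [-0.6, 0.8, 0.5]
grip_width: 0.0167
gripper_force: 58.7
```

```bash
python3 st.py
```

```text
t 17.38 tcp [0.462  0.2641 0.0641] q [-1.43  0.73  1.12  2.06 -0.85  0.92  0.18] F [-0.56  0.8   0.55] mom [-0.06  0.02  0.01] w 0.0167 gf 58.7
yt [ 1.      0.0002 -0.0006] zt [-0.0006 -0.0004 -1.    ]
```

Request:
{"op": "apply_moves", "data": {"moves": [[0,0,0,0,0,0.001,-1],[0,0,0,0,0,0.001,-1],[0,0,0,0,0,0.001,-1],[0,0,0,0,0,0.001,-1],[0,0,0,0,0,0.001,-1],[0,0,0,0,0,0,-1],[0,0,0,0,0,0,-1],[0,0,0,0,0,0,-1]]}}

```text
clock: 18.05
tcp_pos: [0.4629, 0.2643, 0.0598]
orientation: [2.221, 2.221, 0.001]
contact_force: [1.9, 0.3, 1.3]
grip_width: 0.0163
gripper_force: 58.8
```

```bash
python3 st.py
```

```text
t 18.05 tcp [0.4629 0.2643 0.0598] q [-1.42  0.73  1.11  2.06 -0.86  0.91  0.18] F [1.86 0.35 1.31] mom [-0.04 -0.42 -0.04] w 0.0163 gf 58.8
yt [1.     0.0002 0.0011] zt [ 0.0011  0.0001 -1.    ]
```

Request:
{"op": "apply_moves", "data": {"moves": [[0,0,0,0,0.0006,0.001,-1],[0,0,0,0,0,0.0015,-1],[0,0,0,0,0,0.0015,-1],[0,0,0,0,0,0.0015,-1],[0,0,0,0,0,0.0015,-1],[0,0,0,0,0,0.0015,-1],[0,0,0,0,0,0.001,-1],[0,0,0,0,0,0,-1]], "grip_force": 100}}

```text
clock: 18.72
tcp_pos: [0.4632, 0.2639, 0.051]
orientation: [-2.221, -2.221, -0.001]
contact_force: [-2.9, -2.6, 16.6]
grip_width: 0.0145
gripper_force: 99.6
```

```bash
python3 st.py
```

```text
t 18.72 tcp [0.4632 0.2639 0.051 ] q [-1.41  0.74  1.1   2.06 -0.88  0.9   0.19] F [-2.92 -2.59 16.61] mom [-0.47  0.73  0.01] w 0.0145 gf 99.6
yt [ 1.     -0.0004 -0.0002] zt [-0.0002  0.0007 -1.    ]
```

Request:
{"op": "apply_moves", "data": {"moves": [[0,0,0,0,0,0.001,-1],[0,0,0,0,0,0.001,-1],[0,0,0,0,0,0,-1],[0,0,0,0,0,-0.003,-1],[0,0,0,0,0,0,0],[0,0,0,0,0,0,0],[0,0,0,0,0,-0.01,0],[0,0,0,0,0,-0.02,0]]}}

```text
clock: 19.38
tcp_pos: [0.4611, 0.2637, 0.0798]
orientation: [-2.22, -2.222, 0.007]
contact_force: [0.7, -0.4, 0.6]
grip_width: 0.0423
gripper_force: 0.0
```

Request:
{"op": "apply_moves", "data": {"moves": [[0,0,0,0,0,0,-1],[0,0,0,0,0,0,-1],[0,0,0,0,0,0,-1],[0,0,0,0,0,0,-1],[0,0,0,0,0,0.005,-1],[0,0,0,0,0,0.004,-1],[0,0,0,0,0,0.002,-1],[0,0,0,0,0,0,-1]]}}

```text
clock: 20.05
tcp_pos: [0.4624, 0.264, 0.0692]
orientation: [-2.221, -2.221, 0.002]
contact_force: [0.3, 0.5, 0.3]
grip_width: 0.0006
gripper_force: 0.0
```

```bash
python3 st.py
```

```text
t 20.05 tcp [0.4624 0.264  0.0692] q [-1.43  0.72  1.13  2.05 -0.84  0.93  0.17] F [0.26 0.5  0.26] mom [-0.   -0.02  0.01] w 0.0006 gf 0.0
yt [ 1.      0.0002 -0.0012] zt [-0.0012 -0.0009 -1.    ]
```

Request:
{"op": "apply_moves", "data": {"moves": [[0,0,0,0,0.0006,0.003,-1],[0,0,0,0,0,0.002,-1],[0,0,0,0,0,0.0015,-1],[0,0,0,0,0,0.001,-1],[0,0,0,0,0,0.001,-1],[0,0,0,0,0,0.001,-1],[0,0,0,0,0,0.001,-1],[0,0,0,0,0,0,-1]]}}

```text
clock: 20.72
tcp_pos: [0.4636, 0.2643, 0.0596]
orientation: [-2.221, -2.222, -0.0]
contact_force: [-0.2, -0.6, 0.7]
grip_width: 0.0002
gripper_force: 0.1
```

```bash
python3 st.py
```

```text
t 20.72 tcp [0.4636 0.2643 0.0596] q [-1.42  0.74  1.11  2.06 -0.86  0.91  0.18] F [-0.2  -0.55  0.7 ] mom [-0.03 -0.04  0.04] w 0.0002 gf 0.1
yt [1.     0.0003 0.0001] zt [ 0.0001  0.0002 -1.    ]
```

Just at the knob top (reported 0.0596 ≈ fully home). Press further to about 25 N to make sure.

Request:
{"op": "apply_moves", "data": {"moves": [[0,0,0,0,0,0.001,-1],[0,0,0,0,0,0.001,-1],[0,0,0,0,0,0.001,-1],[0,0,0,0,0,0,-1],[0,0,0,0,0,0,-1],[0,0,0,0,0,0,-1],[0,0,0,0,0,0,-1],[0,0,0,0,0,0,-1]]}}

```text
clock: 21.38
tcp_pos: [0.4644, 0.2645, 0.0591]
orientation: [-2.221, -2.22, -0.004]
contact_force: [-7.9, -1.6, 29.3]
grip_width: 0.0002
gripper_force: 14.7
```

```bash
python3 st.py
```

```text
t 21.38 tcp [0.4644 0.2645 0.0591] q [-1.42  0.74  1.11  2.06 -0.87  0.91  0.18] F [-7.91 -1.59 29.33] mom [-0.35  1.94  0.01] w 0.0002 gf 14.7
yt [ 1.     -0.0004  0.0003] zt [ 0.0003  0.003  -1.    ]
```

Request:
{"op": "apply_moves", "data": {"moves": [[0,0,0,0,0,-0.02,-1],[0,0,-1,0,0,-0.02,-1],[0,0,-1,0,0,-0.01,1],[0,0,-1,0,0,0,1],[0,0,-1,0,0,0,1],[0,0,-1,0,0,0,1],[0,0,-1,0,0,0,1],[0,0,-1,0,0,0,1]]}}

```text
clock: 22.05
tcp_pos: [0.4634, 0.2643, 0.1066]
orientation: [-1.27, -2.873, -0.0]
contact_force: [-0.3, 0.2, 0.5]
grip_width: 0.0726
gripper_force: 0.0
```

Request:
{"op": "apply_moves", "data": {"moves": [[0,0,-1,0,0,0,1],[0,0,-1,0,0,0,1],[0,0,-1,0,0,0,1],[0,0,-1,0,0,0,1],[0,0,-1,0,0,0,1],[0,0,-1,0,0,0,1],[0,0,-1,0,0,0,1],[0,0,-1,0,0,0,1]]}}

```text
clock: 22.72
tcp_pos: [0.4634, 0.2642, 0.1066]
orientation: [-0.008, 3.142, 0.0]
contact_force: [0.1, -0.6, 0.3]
grip_width: 0.0854
gripper_force: 0.0
```

```bash
python3 st.py
python3 - <<'E'
from h import *
for c in("scene",): cv2.imwrite(f"pics/{c}6.png",grab_frame(c))
g=cv2.imread("pics/scene6.png");hsv=cv2.cvtColor(g,cv2.COLOR_BGR2HSV);m=((hsv[...,1]<75)&(hsv[...,2]>60))
import fit
fit.S["closed"]=[(0,.029),(.06,.029),(.06,.0275),(.08,.0275),(.08,.01),(.092,.01)]
C=fit.render("scene","closed",.464,.2647,0)
for v in range(224,262,3):
    c=np.where(m[v,325:385])[0]+325;q=np.where(C[v]>.5)[0];print(v,"pred",q[[0,-1]] if len(q) else q,"obs",c[[0,-1]] if len(c) else c)
E
```

```text
t 22.72 tcp [0.4634 0.2642 0.1066] q [-1.25  0.46  0.8   2.02 -0.44  0.84  1.37] F [ 0.05 -0.57  0.28] mom [ 0.02 -0.03  0.04] w 0.0854 gf 0.0
yt [-0.0053  1.      0.    ] zt [ 0.  0. -1.]
224 pred [349 361] obs [348 384]
227 pred [346 365] obs [346 383]
230 pred [344 367] obs [344 368]
233 pred [343 368] obs [343 369]
236 pred [342 368] obs [342 369]
239 pred [341 367] obs [341 368]
242 pred [340 366] obs [340 367]
245 pred [339 365] obs [339 366]
248 pred [338 364] obs [339 364]
251 pred [339 362] obs [339 363]
254 pred [340 361] obs [341 361]
257 pred [343 359] obs [345 359]
260 pred [350 353] obs []
```

Request:
{"op": "apply_moves", "data": {"moves": [[0,0,0,0,0,0.03,1],[0,0,0,0,0,0.03,1],[0,0,0,0,0,0.015,1],[0,0,0,0,0,0.01,1],[0,0,0,0,0,0,1],[0,0,0,0,0,0.005,1],[0,0,0,0,0,0.005,1],[0,0,0,0,0,0,1]]}}

```text
clock: 23.43
tcp_pos: [0.4637, 0.2645, 0.0116]
orientation: [-0.0, 3.141, 0.001]
contact_force: [-0.7, -0.2, 1.0]
grip_width: 0.0855
gripper_force: 0.0
```

```bash
python3 st.py
```

```text
t 23.43 tcp [0.4637 0.2645 0.0116] q [-1.13  0.6   0.65  2.07 -0.59  0.66  1.49] F [-0.72 -0.21  1.03] mom [-0.01  0.03  0.02] w 0.0855 gf 0.0
yt [-0.0001  1.      0.0004] zt [ 0.0004  0.0004 -1.    ]
```

Request:
{"op": "apply_moves", "data": {"moves": [[0,0,0,0,0,0.003,1],[0,0,0,0,0,0.003,1],[0,0,0,0,0,0.003,1],[0,0,0,0,0,0.003,1],[0,0,0,0,0,0.002,1],[0,0,0,0,0,0.001,1],[0,0,0,0,0,0.001,1],[0,0,0,0,0,0,1]]}}

```text
clock: 24.1
tcp_pos: [0.4635, 0.2642, -0.0046]
orientation: [0.0, -3.141, 0.0]
contact_force: [-0.5, -0.2, 0.5]
grip_width: 0.0855
gripper_force: 0.0
```

```bash
python3 st.py
```

```text
t 24.1 tcp [ 0.4635  0.2642 -0.0046] q [-1.11  0.63  0.62  2.07 -0.62  0.63  1.51] F [-0.53 -0.16  0.45] mom [ 0.03  0.04 -0.04] w 0.0855 gf 0.0
yt [-0.0002  1.     -0.0001] zt [-0.0002 -0.0001 -1.    ]
```

Request:
{"op": "apply_moves", "data": {"moves": [[0,0,0,0,0,0,-1],[0,0,0,0,0,0,-1],[0,0,0,0,0,0,-1],[0,0,0,0,0,0,-1],[0,0,0,0,0,0,-1],[0,0,0,0,0,0,-1],[0,0,0,0,0,0,-1],[0,0,0,0,0,0,-1]], "grip_force": 60}}

```text
clock: 24.77
tcp_pos: [0.4636, 0.2642, -0.0039]
orientation: [-0.0, 3.142, 0.001]
contact_force: [-1.6, -2.1, 5.4]
grip_width: 0.0568
gripper_force: 63.0
```

```bash
python3 st.py
```

```text
t 24.77 tcp [ 0.4636  0.2642 -0.0039] q [-1.11  0.63  0.63  2.07 -0.62  0.63  1.51] F [-1.55 -2.07  5.44] mom [-0.14  0.29  0.07] w 0.0568 gf 63.0
yt [-0.0001  1.      0.0005] zt [ 0.      0.0005 -1.    ]
```

Request:
{"op": "apply_moves", "data": {"moves": [[0,0,0,0,0,-0.01,-1],[0,0,0,0,0,-0.03,-1],[0,0,0,0,0,-0.04,-1],[0,0,0,0,0,-0.04,-1],[0,0,0,0,0,-0.025,-1],[0,0,0,-0.003,-0.02,0,-1],[0,0,0,-0.005,-0.033,0,-1],[0,0,0,-0.005,-0.034,0,-1]]}}

```text
clock: 25.43
tcp_pos: [0.4762, 0.1776, 0.1413]
orientation: [-0.006, 3.141, 0.001]
contact_force: [0.8, -0.2, -3.5]
grip_width: 0.0563
gripper_force: 65.8
```

Request:
{"op": "apply_moves", "data": {"moves": [[0,0,0,-0.005,-0.034,0,-1],[0,0,0,-0.005,-0.034,0,-1],[0,0,0,-0.005,-0.034,0,-1],[0,0,0,-0.005,-0.033,0,-1],[0,0,0,-0.004,-0.024,0,-1],[0,0,0,-0.002,-0.012,0,-1],[0,0,0,0,0,0,-1],[0,0,0,0,0,0,-1]]}}

```text
clock: 26.1
tcp_pos: [0.5021, 0.0056, 0.1407]
orientation: [-0.003, -3.141, -0.0]
contact_force: [0.3, 0.7, -2.8]
grip_width: 0.0568
gripper_force: 65.6
```

```bash
python3 st.py
```

```text
t 26.1 tcp [0.5021 0.0056 0.1407] q [-0.85  0.36  0.89  2.06 -0.36  0.88  1.81] F [ 0.25  0.66 -2.76] mom [ 0.01 -0.01  0.06] w 0.0568 gf 65.6
yt [0.0019 1.     0.0003] zt [-0.0006  0.0003 -1.    ]
```

Request:
{"op": "apply_moves", "data": {"moves": [[0,0,0,-0.001,-0.0006,0.01,-1],[0,0,0,0,0,0.012,-1],[0,0,0,0,0,0.008,-1],[0,0,0,0,0,0.004,-1],[0,0,0,0,0,0.002,-1],[0,0,0,0,0,0.001,-1],[0,0,0,0,0,0,-1],[0,0,0,0,0,0,-1]]}}

```text
clock: 26.77
tcp_pos: [0.5038, 0.0057, 0.1038]
orientation: [-0.0, 3.141, 0.0]
contact_force: [-0.7, -0.0, -3.4]
grip_width: 0.0566
gripper_force: 65.6
```

```bash
python3 st.py
python3 - <<'E'
import fit
from h import *
np.set_printoptions(precision=4,suppress=True)
p=telemetry.get_obs()["tcp_pos"]
for c in("scene","top"): cv2.imwrite(f"pics/{c}7.png",grab_frame(c))
fit.S["closed"]=[(0,.029),(.06,.029),(.06,.0275),(.08,.0275)]
for c in("scene",):
  s=silhouettes("caddy",c)+silhouettes("caddy_lid",c); print([(round(d["p"],2),np.round(d["extent"],1)) for d in s])
  C=fit.render(c,"closed",p[0]+.0016,p[1]+.0006,p[2]+.0042)>.5; v,u=np.where(C);print("pred ext",(u.min()+u.max())/2,(v.min()+v.max())/2,np.ptp(u)+1,np.ptp(v)+1)
E
```

```text
t 26.77 tcp [0.5038 0.0057 0.1038] q [-0.79  0.42  0.83  2.09 -0.43  0.81  1.87] F [-0.72 -0.01 -3.38] mom [-0.01  0.01 -0.05] w 0.0566 gf 65.6
yt [-0.0002  1.      0.    ] zt [ 0.0004  0.     -1.    ]
[(0.59, array([259.6, 183.2,  24.9,  18.8])), (0.65, array([254.7, 167.3,  21.4,  24. ]))]
pred ext 257.0 171.0 25 41
```

Request:
{"op": "apply_moves", "data": {"moves": [[0,0,0,0,-0.0005,0.001,-1],[0,0,0,0,0,0.001,-1],[0,0,0,0,0,0.001,-1],[0,0,0,0,0,0.001,-1],[0,0,0,0,0,0.001,-1],[0,0,0,0,0,0.001,-1],[0,0,0,0,0,0.001,-1],[0,0,0,0,0,0,-1]]}}

```text
clock: 27.63
tcp_pos: [0.5036, 0.0052, 0.0965]
orientation: [0.0, -3.141, -0.0]
contact_force: [-0.8, -0.1, -0.4]
grip_width: 0.0566
gripper_force: 65.5
```

```bash
python3 st.py
```

```text
t 27.63 tcp [0.5036 0.0052 0.0965] q [-0.78  0.43  0.82  2.09 -0.45  0.79  1.88] F [-0.77 -0.09 -0.44] mom [0.05 0.21 0.05] w 0.0566 gf 65.5
yt [-0.0002  1.      0.0001] zt [-0.0002  0.0001 -1.    ]
```

Request:
{"op": "apply_moves", "data": {"moves": [[0,0,0,0,0,0.0003,0.45],[0,0,0,0,0,0,0.6],[0,0,0,0,0,0,0.8],[0,0,0,0,0,0,1],[0,0,0,0,0,0,1],[0,0,0,0,0,0,1],[0,0,0,0,0,0,1],[0,0,0,0,0,0,1]]}}

```text
clock: 28.3
tcp_pos: [0.5036, 0.0052, 0.0963]
orientation: [-0.0, 3.142, 0.0]
contact_force: [0.5, -0.6, 0.2]
grip_width: 0.0855
gripper_force: 0.0
```

```bash
python3 st.py
```

```text
t 28.3 tcp [0.5036 0.0052 0.0963] q [-0.78  0.43  0.82  2.09 -0.45  0.79  1.88] F [ 0.45 -0.58  0.23] mom [-0.03  0.01  0.05] w 0.0855 gf 0.0
yt [-0.0003  1.      0.    ] zt [ 0.0001  0.     -1.    ]
```

Released; rise straight up and clear the view, then verify numerically.

Request:
{"op": "apply_moves", "data": {"moves": [[0,0,0,0,0,-0.01,1],[0,0,0,0,0,-0.02,1],[0,0,0,0,0,-0.03,1],[0,0,0,0,0,-0.04,1],[0,0,0,0,0,-0.04,1],[0,0,0,0,0,-0.04,1],[0,0,0,0,-0.03,-0.02,1],[0,0,0,0,-0.04,0,1]]}}

```text
clock: 28.97
tcp_pos: [0.507, -0.0626, 0.3014]
orientation: [-0.012, 3.133, 0.005]
contact_force: [1.2, -0.2, -0.2]
grip_width: 0.0851
gripper_force: 0.0
```

Request:
{"op": "apply_moves", "data": {"moves": [[0,0,0,0,-0.04,0,1],[0,0,0,0,-0.04,0,1],[0,0,0,0,-0.04,0,1],[0,0,0,0,-0.04,0,1],[0,0,0,0,-0.02,0,1],[0,0,0,0,0,0,1],[0,0,0,0,0,0,1],[0,0,0,0,0,0,1]]}}

```text
clock: 29.63
tcp_pos: [0.5037, -0.2441, 0.2965]
orientation: [0.001, -3.142, -0.001]
contact_force: [0.6, 1.2, 0.9]
grip_width: 0.0852
gripper_force: 0.0
```

```bash
cat > ver.py <<'E'
import fit
from h import *
np.set_printoptions(precision=4,suppress=True)
I={c:grab_frame(c) for c in("scene","top")}
for c in I: cv2.imwrite(f"pics/{c}8.png",I[c])
fit.S["closed"]=[(0,.029),(.06,.029),(.06,.0275),(.08,.0275),(.08,.01),(.092,.01)]
for c in I:
    for t in("caddy","caddy_lid","pan_top"): print(c,t,[(round(d["p"],2),np.round(d["extent"],1).tolist()) for d in silhouettes(t,c)][:3])
    C=fit.render(c,"closed",.5052,.0058,.0997)>.5; v,u=np.where(C);print("pred closed",(u.min()+u.max())/2,(v.min()+v.max())/2,np.ptp(u)+1,np.ptp(v)+1)
for t in ("tall_tin","seal_lion","seal_plain","graver","cup","paste_box"): print(t,[(round(d["p"],2),np.round(d["extent"],1).tolist()) for d in silhouettes(t,"scene")][:1])
E
python3 st.py; python3 ver.py
```

```text
t 29.63 tcp [ 0.5037 -0.2441  0.2965] q [-0.48  0.32  1.06  1.76 -0.29  1.24  2.22] F [0.6  1.16 0.92] mom [ 0.03 -0.06 -0.01] w 0.0852 gf 0.0
yt [-0.0006  1.      0.0006] zt [-0.      0.0006 -1.    ]
scene caddy [(0.84, [260.0, 187.0, 25.6, 19.0])]
scene caddy_lid [(0.87, [256.9, 166.1, 26.2, 23.0])]
scene pan_top [(0.92, [386.5, 179.1, 55.6, 39.0]), (0.86, [257.8, 185.0, 55.9, 39.0]), (0.62, [208.2, 100.8, 48.1, 32.5])]
pred closed 257.0 173.5 25 40
top caddy []
top caddy_lid [(0.89, [265.4, 194.7, 15.1, 24.0])]
top pan_top [(0.69, [265.4, 194.7, 44.5, 39.3]), (0.65, [177.9, 266.5, 46.1, 42.0]), (0.59, [371.6, 109.7, 43.7, 45.0])]
pred closed 264.5 192.0 22 25
tall_tin [(0.77, [171.8, 217.6, 32.8, 44.2])]
seal_lion [(0.76, [200.4, 187.8, 20.1, 19.7])]
seal_plain [(0.67, [283.8, 251.3, 14.3, 20.0])]
graver [(0.63, [312.0, 219.2, 28.2, 43.4])]
cup [(0.66, [220.6, 261.9, 27.0, 28.3])]
paste_box [(0.69, [242.3, 159.1, 19.4, 20.4])]
```

```bash
python3 -c "
from h import *
print(order.hand_in())"
```

```text
the job is handed in; nothing more can be done
None
```

The lid pressed fully home, and the closed caddy stands upright near the middle of the scale's pan, released with the gripper clear. The job was handed in at about 30 s; the hand-in returned no verdict, and the last checks (force readings, silhouettes) showed nothing amiss.

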